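Offer up a support ring to the retort stand over a flask

TASK

Stand the conical flask upright in the middle of the lab jack's platform and let go of it. Then pick up the support ring by its balance point and hold it level in the air with its clamp jaw around the stem of the retort stand and its hoop centred over the flask, about 3 cm above the flask's mouth, so that someone can tighten the clamp screw. Finish while still holding it there, with the ring not touching the stem, the flask or anything else but your fingers, and leave the measuring cylinder and the two bottles alone.

Things in the scene. Friction and masses are not known exactly. Their poses are not given: they have to be found in the camera images.
- flask_mid (a point): Empty conical flask, white moulded plastic, 115 mm high, about 80 g, loose, standing on the table at the start. This point: on its axis, 57.5 mm above its underside; z is up the axis. Base 66 mm across; the cone narrows from 10 to 78 mm up; above that a straight round neck 30 mm across and 37 mm long up to the mouth: grip it by the neck.
- flask_mouth (a point): The centre of the flask's mouth, at the top of the neck, 115 mm above the flask's underside.
- jack_top (a point): Centre of the upper face of the lab jack's platform: a fixed scissor jack with square 80 x 80 mm metal plates, wound to 60 mm above the table, with a black knob sticking out of one side below the platform. z is up, x and y run along the plate's edges.
- stem (a point): A point on the axis of the retort stand's vertical steel stem, 200 mm above the table. The stem is round, 12 mm across, and ends 275 mm above the table. It stands near one short edge of a flat grey base 145 x 100 x 10 mm that runs from it towards the lab jack (stem to platform centre 186 to 195 mm). Fixed. x points roughly to the jack, z is up.
- ring_balance (a point): Support ring with clamp: one loose rigid steel part, about 350 g, 285 mm long: a clamp jaw and a hoop joined by a straight round rod 9 mm across. This point is its balance point (centre of mass) on the rod's axis, 80 mm from the jaw's centre, 110 mm from the hoop's. x runs along the rod from jaw to hoop, z square to the hoop's plane and up at the start, y = z cross x.
- ring_jaw (a point): Centre of the ring's clamp jaw, on the rod's axis. The jaw is a C seen from above, 40 mm long (x), 22 mm high (z), open through in z and open on its +y side only; its slot is 24 mm wide in x, runs from 12 mm on the -y side of this point out to the mouth 16 mm on the +y side. A brass thumbscrew sticks out of the end of the jaw, away from the rod.
- ring_hoop (a point): Centre of the ring's hoop, 190 mm from the jaw's centre, in the rod's line and plane: a round 9 mm bar, 66 mm inside and 84 mm outside diameter.
- ring: The support ring as a whole; its origin and axes are those of the balance point.
- flask: The flask as a whole; origin at the centre of its underside.
- stand: The retort stand as a whole; origin on the stem's axis at the table, axes as for the stem point.
- cylinder: Bystander: white measuring cylinder, 145 mm high, tube 22 mm across, hexagonal foot 58 mm across. Origin at the centre of its underside.
- dropper: Bystander: small amber bottle with a brass cap, 36 mm across, 70 mm high. Origin at the centre of its underside.
- bottle: Bystander: white plastic bottle with a screw cap, 68 mm across, 158 mm high. Origin at the centre of its underside.
- tray: Open grey plastic tray, fixed, 142 mm (x) by 220 mm (y), 45 mm high, walls and floor 4 mm thick; origin at the centre of its underside. At the start the ring lies level across its two long rims, rod axis 49.5 mm above the table and along the tray's x, jaw outside the tray; the balance point is over the open tray, at least 65 mm from the short walls.
Mind the look-alikes: they are no part of the job. What is shaped like the part that bears jack_top but purple or red is not meant.

How it is judged:
On the way, in this order (a step that is already met when the one before it is completed fails the run):
1. the flask stands upright in the middle of the jack's platform, let go (horizontal distance between flask_mid and jack_top below 0.015 m and z of flask_mid in the frame of jack_top between 0.052 and 0.062 m and angle between flask_mid's own z axis and vertical below 0.08 rad and contact force between the fingers and flask below 0.1 N and linear speed of flask below 0.03 m/s), for 0.3 s.
2. the ring is lifted clear of the tray, gripped within 2 cm of its balance point and level (height (world z) of ring_balance above 0.09 m and contact force between the fingers and ring above 1 N and angle between ring_balance's own z axis and vertical below 0.14 rad and x of the grasp point in the frame of ring_balance between -0.02 and 0.02 m), for 0.3 s.
At the end, for the whole second after the job is handed in: Flask upright on the jack within 15 mm of centre; ring held still, gripped within 20 mm of its balance point, level within 0.10 rad, stem in the jaw slot (within 12 mm of jaw centre), hoop within 18 mm of the flask axis and 15 to 50 mm above its mouth, touching neither stand nor flask (horizontal distance between flask_mid and jack_top below 0.015 m and z of flask_mid in the frame of jack_top between 0.052 and 0.062 m and angle between flask_mid's own z axis and vertical below 0.08 rad and contact force between the fingers and ring above 1 N and x of the grasp point in the frame of ring_balance between -0.02 and 0.02 m and angle between ring_balance's own z axis and vertical below 0.1 rad and x of stem in the frame of ring_jaw between -0.012 and 0.012 m and y of stem in the frame of ring_jaw between -0.012 and 0.012 m and horizontal distance between ring_hoop and flask_mouth below 0.018 m and z of ring_hoop in the frame of flask_mouth between 0.015 and 0.05 m and contact force between ring and stand below 0.3 N and contact force between ring and flask below 0.1 N and linear speed of ring below 0.03 m/s and angular speed of ring below 0.15 rad/s); the arm keeps its last pose, push and grip.
It fails at once if the flask is knocked over (angle between flask_mid's own z axis and vertical above 0.6 rad).
It fails at once if the measuring cylinder is moved more than 3 cm (distance of cylinder from where it was at the start of the episode above 0.03 m).
It fails at once if the amber bottle is moved more than 3 cm (distance of dropper from where it was at the start of the episode above 0.03 m).
It fails at once if the white bottle is moved more than 3 cm (distance of bottle from where it was at the start of the episode above 0.03 m).
It also fails if it takes over 59 s, if anything falls off the work surface, if the arm or the gripper's body presses on something with over 40 N, if the wrist force passes 120 N, or if a joint passes its speed limit or range.

ROBOT

A 6-joint arm with a two-finger parallel gripper is mounted at the origin on the work surface. World frame = base frame: x ahead of the robot, y to its left, z up, the work surface at z = 0. Lengths are in m, angles in rad, forces in N, time in s.
With the tool pointing down it reaches from about 0.325 to 0.9 m from the base axis. Payload 6.1 kg.
Tool frame: the origin (TCP) lies between the finger pads; the fingertips stand arm.finger_overhang ahead of it and the grasp point (between the pads) lies 3 mm ahead of it (arm.finger_overhang is the distance from the TCP to the fingertips, in m); y points along the fingers, z is the direction in which the jaws open and shut, and the axes are right-handed (so a half turn about y gives the same grasp; the last joint's range is limited). The gripper opens to 85 mm and grips with 20 to 120 N. Pads are 22 mm wide; open, the fingers measure 114 mm over their backs; the gripper's body (76 mm by 85 mm) begins 54 mm behind the grasp point. The pads swing forward as they close: fully open they stand 13 mm farther back than shut.
Start: joints at [1.106, 0.22, 1.526, -0, 1.395, -0.126], TCP at [0.208, 0.589, 0.253] pointing down, gripper open.
Joint ranges: [-2.98, 2.98], [-0.91, 2.08], [0.09, 2.57], [-1.24, 4.39], [0.2, 2.65], [-2.68, 2.68]. Speed limits (rad/s): [2.57, 2.57, 3.01, 3.14, 3.14, 3.14].

INTERFACE

Orientations are given as a 3x3 rotation matrix whose columns are the frame's x, y, z axes.
In Python, from station import readout, read_camera, camera_params, close_job, arm gives the robot as it stands.
- The arm moves only by the tool send_rows, never from a script. Its argument "targets" is a list that holds one entry, the list of rows, each a list of 4 numbers: the shift along the tool's x, y, z in cm, then the turn about the tool's y in degrees. In form: [[[dx, dy, dz, spin], ...]]. A call has 1 to 8 rows; each row is the pose to reach, as a shift and turn from the pose commanded when the call began, along the tool's axes at that moment; what a row does not reach only later rows make up. A row lasts 1/8 s, in which the tool goes at most 62.5 mm and 10.7 degrees, less where a joint would pass 70% of its speed; a pose out of reach is approached as far as the arm can. A call with a gripper value outside its range is refused whole. "claw" is the finger opening in cm, from 0 to 8.54, set as the call begins (left out, the last holds). The fingers move at their own pace and stop on an object; "force" is the grip in N (left out, the last holds). Time passes only in rows, so rows that repeat a pose let the fingers close. It gives the time, the measured TCP pose, the force and the opening at its end, in the units of the state.
- readout.get_obs(): the state, without advancing time (a new reading comes with each control period).
- read_camera(name): name is "scene" or "top" or "wrist"; returns (picture, depth): 400x640x3 uint8, red, green, blue; 400x640 float32, m along the optical axis (not along the pixel's ray), 0 where there is no reading.
- camera_params(name): a dict with "fx", "fy", "cx", "cy" (pixels), "R" (3x3) and "t" (3): a world point X has camera coordinates R X + t; the wrist camera has in their place "T_tool_cam" (4x4, takes a point from camera to tool coordinates, whose origin is the TCP and whose axes are the tool frame's). Camera axes: x right, y down, z forward; pixel columns grow to the right and rows downward; lengths in m; the calibration is good to about 2 mm. The wrist camera is an equidistant fisheye: a pixel r from the principal point sees the ray r / f radians off the axis. A picture is of the moment at which its call begins: read the wrist's pose just before it. camera_params takes no time and is no camera call.
- close_job(): hands the job in, once; it reports no verdict.
The state is a dict: "time": time; "qpos": joint angles; "qd": joint speeds; "tau": joint torques, N m; "ee_pos": TCP position; "tcp_rot": TCP orientation; "ft_force": force on the tool from outside, world axes, zero at the start; "torque": the same for the moment, N m; "grip_width": finger opening in m.
Only numpy, scipy, OpenCV 4.12 (cv2) and the standard library are available. Lean on these libraries where they do the work, as an engineer would, in place of code of your own. Each camera call takes 0.05 s, during which the arm holds its last target. There are 200 camera calls.

## Working session

There is one attempt and no reset: what is moved stays moved. The work goes in short steps, Python scripts to look and compute and a tool call to move; the robot and the scene stay as the last step left them, time stands still between calls to the robot, and variables do not carry over. Pictures are saved under pics/ and viewed, about 8 in all and at most 12, crops included, and the job is handed in when it is done.

Besides the shell and the picture viewer there is one more tool, called by a JSON object that holds its "name" and its "arguments". send_rows: Moves the arm, as the interface text tells. Its arguments: {"type":"object","properties":{"targets":{"type":"array","items":{"type":"array","items":{"type":"array","items":{"type":"number"}}}},"claw":{"type":"number"},"force":{"type":"number"}},"required":["targets"]}

```bash
ls; mkdir -p pics
python3 - <<'E'
from station import readout, read_camera, camera_params, arm
import cv2, numpy as np
print({k:np.round(v,3).tolist() for k,v in readout.get_obs().items()})
print(arm.finger_overhang,[a for a in dir(arm) if a[0]!='_'])
for n in ["scene","top"]:
    p,d=read_camera(n); cv2.imwrite(f'pics/{n}0.png',p[:,:,::-1]); np.save(f'{n}_d.npy',d); np.save(f'{n}_p.npy',p)
    print(n,camera_params(n))
print(camera_params("wrist"))
E
```

```text
pics
{'time': 0.0, 'qpos': [1.106, 0.221, 1.528, 0.0, 1.395, -0.126], 'qd': [0.0, -0.001, 0.0, 0.001, -0.001, 0.001], 'tau': [-0.002, -49.69, -38.94, -0.0, 0.011, -0.0], 'ee_pos': [0.207, 0.589, 0.252], 'tcp_rot': [[0.943, -0.001, 0.332], [-0.332, -0.002, 0.943], [-0.0, -1.0, -0.002]], 'ft_force': [-0.362, -0.01, 0.621], 'torque': [-0.036, 0.068, -0.053], 'grip_width': 0.085}
0.022 ['IKError', 'finger_overhang']
scene {'fx': 390.2213167128501, 'fy': 390.2213167128501, 'cx': 322.6358458353574, 'cy': 192.41133735156566, 'R': array([[-0.20046931,  0.97969132,  0.00411894],
       [ 0.68288318,  0.14274712, -0.71644527],
       [-0.70248318, -0.14081254, -0.69763114]]), 't': array([ 0.13849489, -0.31944004,  1.40613663])}
top {'fx': 428.7618218782524, 'fy': 428.7618218782524, 'cx': 326.82648683751717, 'cy': 207.97192535820318, 'R': array([[-0.02801102, -0.99959372, -0.00526963],
       [-0.97354227,  0.02847624, -0.22672572],
       [ 0.22678367, -0.00122061, -0.97394439]]), 't': array([-0.01085873,  0.62717812,  1.04880979])}
{'fx': 309.70691628693146, 'fy': 309.70691628693146, 'cx': 318.8284174696508, 'cy': 201.508891082432, 'T_tool_cam': array([[ 2.73615848e-04,  9.64885140e-01,  2.62672024e-01,
        -6.59926517e-02],
       [ 4.79183290e-04, -2.62672130e-01,  9.64885031e-01,
        -1.21045607e-01],
       [ 9.99999848e-01, -1.38139792e-04, -5.34228094e-04,
        -4.25427312e-06],
       [ 0.00000000e+00,  0.00000000e+00,  0.00000000e+00,
         1.00000000e+00]])}
```

View pics/top0.png

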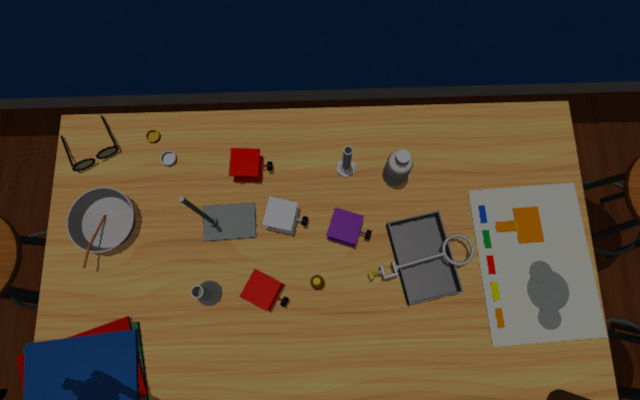

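View pics/scene0.png

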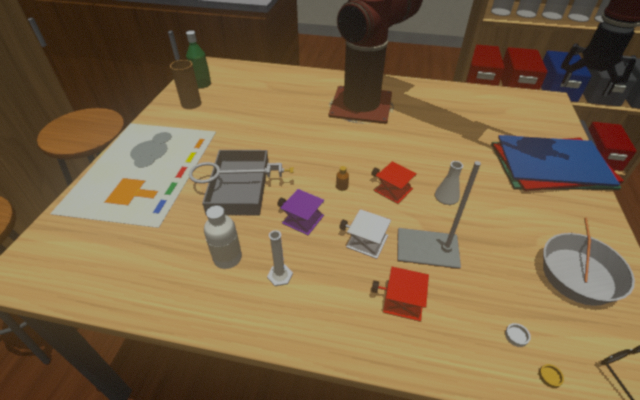

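Candidates for the jack in the top view: silver (281,215), red (246,165), red (262,290) and purple (345,228). The silver one fits: it is bare metal and the stand's base points at it. The flask is at (205,293), the ring's rod runs from jaw (388,270) to hoop (457,250), and the stem top is at (184,201). I'll measure these and confirm in one enlarged crop.

```bash
cat > h.py <<'E'
import numpy as np, cv2
from station import readout, read_camera, camera_params
def plane(n,u,v,z):
    c=camera_params(n); R,t=c['R'],c['t']; o=-R.T@t
    d=R.T@np.array([(u-c['cx'])/c['fx'],(v-c['cy'])/c['fy'],1]); return o+d*(z-o[2])/d[2]
def proj(n,X):
    c=camera_params(n); x=c['R']@X+c['t']; return c['fx']*x[0]/x[2]+c['cx'],c['fy']*x[1]/x[2]+c['cy']
def cloud(n,d):
    c=camera_params(n); v,u=np.mgrid[:400,:640]
    X=np.stack([(u-c['cx'])/c['fx']*d,(v-c['cy'])/c['fy']*d,d],-1); return (X-c['t'])@c['R']
E
python3 - <<'E'
from h import *
p=np.load('top_p.npy'); d=np.load('top_d.npy'); P=cloud('top',d)
def box(u0,v0,u1,v1,z0,z1):
    m=np.zeros(d.shape,bool); m[v0:v1,u0:u1]=1; return m&(P[...,2]>z0)&(P[...,2]<z1)&(d>0)
def rep(n,m):
    q=P[m]; v,u=np.nonzero(m)
    r=cv2.minAreaRect((q[:,:2]*1000).astype(np.float32)); print(n,len(q),'med',np.round(np.median(q,0),3),'rect c',np.round(r[0]),np.round(r[1]),round(r[2],1),'px',u.mean().round(),v.mean().round())
rep('jack',box(255,190,305,240,.05,.07))
rep('base',box(195,190,262,248,.005,.02))
rep('stemtop',box(175,190,222,232,.22,.3)); rep('stemmid',box(175,190,222,232,.08,.18))
rep('mouth',box(185,278,225,310,.105,.125)); rep('neck',box(185,278,225,310,.085,.105));rep('cone',box(185,278,228,310,.01,.07))
rep('tray rim',box(380,205,470,310,.038,.047))
rep('ring',box(362,225,485,290,.049,.09))
rep('cyl',box(330,140,360,180,.1,.16));rep('bottle',box(380,145,415,190,.13,.17));rep('drop',box(305,270,328,295,.05,.08))
a=cv2.resize(p[180:320,170:310],None,fx=4,fy=4,interpolation=cv2.INTER_CUBIC);b=cv2.resize(p[205:310,360:485],None,fx=5,fy=5,interpolation=cv2.INTER_CUBIC)
cv2.imwrite('pics/c1.png',np.clip(a.astype(float)*1.5,0,255).astype(np.uint8)[:,:,::-1]);cv2.imwrite('pics/c2.png',np.clip(b.astype(float)*1.5,0,255).astype(np.uint8)[:,:,::-1])
E
```

```text
jack 897 med [0.62  0.097 0.059] rect c [621.  97.] [80. 80.] 75.8 px 279.0 213.0
base 1770 med [0.611 0.238 0.01 ] rect c [629. 243.] [132. 159.] 3.0 px 230.0 221.0
stemtop 75 med [0.608 0.281 0.258] rect c [610. 283.] [11. 11.] 25.0 px 184.0 201.0
stemmid 70 med [0.608 0.28  0.135] rect c [609. 282.] [ 6. 12.] 44.1 px 201.0 213.0
mouth 65 med [0.421 0.293 0.114] rect c [421. 291.] [29. 29.] 39.6 px 196.0 291.0
neck 56 med [0.422 0.288 0.095] rect c [422. 289.] [29. 27.] 60.7 px 199.0 291.0
cone 356 med [0.418 0.275 0.036] rect c [421. 289.] [61. 63.] 49.5 px 210.0 293.0
tray rim 465 med [ 0.497 -0.283  0.044] rect c [ 495. -263.] [220. 210.] 11.4 px 425.0 256.0
ring 636 med [ 0.485 -0.307  0.054] rect c [ 501. -266.] [ 98. 281.] 5.6 px 427.0 258.0
cyl 117 med [ 0.759 -0.085  0.13 ] rect c [760. -85.] [24. 23.] 21.5 px 347.0 152.0
bottle 205 med [ 0.732 -0.218  0.157] rect c [ 735. -220.] [34. 35.] 78.9 px 402.0 157.0
drop 70 med [0.439 0.004 0.067] rect c [440.   4.] [25. 23.] 29.0 px 316.0 281.0
```

View pics/c1.png

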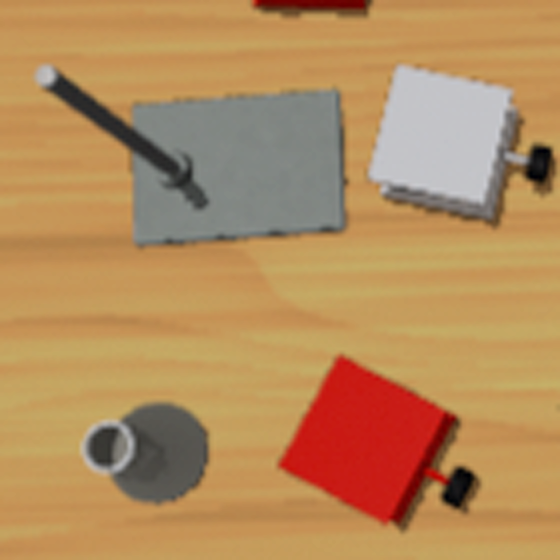

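View pics/c2.png

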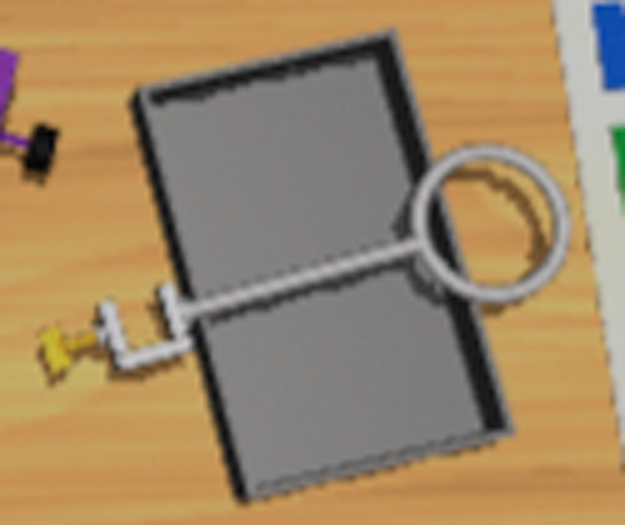

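Silver jack confirmed at about (0.621, 0.097), stem at (0.609, 0.282), and flask at (0.421, 0.290). The ring's jaw opens towards +x. Moving over the flask.

{"name": "send_rows", "arguments": {"targets": [[[5, 0, -3.5, 0], [10, 0, -7, 0], [15, 0, -10.5, 0], [20, 0, -14, 0], [25, 0, -17.5, 0], [30.1, 0, -21.1, 0], [30.1, 2, -21.1, 0], [30.1, 4, -21.1, 0]]], "claw": 8.5}}

```text
time: 1.1
ee_pos: [0.4221, 0.2893, 0.2127]
tcp_rot: [[0.942, 0.0, 0.335], [-0.335, 0.0, 0.942], [0.0, -1.0, 0.0]]
ft_force: [-0.7, 0.3, 0.5]
grip_width: 0.0851
```

```bash
cat >> h.py <<'E'
def wrist_plane(px,z,T=None,o=None):
    c=camera_params('wrist'); o=o or readout.get_obs()
    d=np.array(px,float)-[c['cx'],c['cy']]; r=np.hypot(*d)+1e-9; th=r/c['fx']
    ray=np.array([*(d/r*np.sin(th)),np.cos(th)]); M=np.eye(4); M[:3,:3]=o['tcp_rot']; M[:3,3]=o['ee_pos']
    M=M@c['T_tool_cam']; w=M[:3,:3]@ray; return M[:3,3]+w*(z-M[2,3])/w[2]
def wcloud(d,o):
    c=camera_params('wrist'); v,u=np.mgrid[:400,:640]; x,y=u-c['cx'],v-c['cy']; r=np.hypot(x,y)+1e-9; th=r/c['fx']
    th=np.minimum(th,1.4); X=np.stack([x/r*np.tan(th)*d,y/r*np.tan(th)*d,d],-1); M=np.eye(4); M[:3,:3]=o['tcp_rot']; M[:3,3]=o['ee_pos']; M=M@c['T_tool_cam']
    return X@M[:3,:3].T+M[:3,3]
E
python3 - <<'E'
from h import *
o=readout.get_obs(); p,d=read_camera('wrist'); print(o['time'],o['ee_pos'],o['tcp_rot'].round(3).tolist() if hasattr(o['tcp_rot'],'round') else o['tcp_rot'])
cv2.imwrite('pics/w1.png',p[:,:,::-1])
P=wcloud(d,o); m=(d>0)&(np.hypot(P[...,0]-.421,P[...,1]-.29)<.04)&(P[...,2]>.085)&(P[...,2]<.125)
q=P[m]; print(m.sum(),q.min(0),q.max(0)); print(cv2.minEnclosingCircle((q[:,:2]*1000).astype(np.float32)))
E
```

```text
1.1 [0.42214226 0.28926075 0.21270993] [[0.942, 0.0, 0.335], [-0.335, 0.0, 0.942], [0.0, -1.0, 0.0]]
1081 [0.40387845 0.27591574 0.08500469] [0.43506246 0.30643754 0.11799964]
((419.6420593261719, 291.5434875488281), 15.803534507751465)
```

{"name": "send_rows", "arguments": {"targets": [[[-0.3, 3, 0.1, 0], [-0.3, 6, 0.1, 0], [-0.3, 8, 0.1, 0], [-0.3, 9.5, 0.1, 0], [-0.3, 10.7, 0.1, 0], [-0.3, 10.7, 0.1, 0]]]}}

```text
time: 1.9
ee_pos: [0.4185, 0.2922, 0.1056]
tcp_rot: [[0.943, -0.001, 0.332], [-0.332, -0.001, 0.943], [-0.001, -1.0, -0.001]]
ft_force: [0.1, 0.5, -0.2]
grip_width: 0.0853
```

{"name": "send_rows", "arguments": {"targets": [[[0, 0, 0, 0], [0, 0, 0, 0], [0, 0, 0, 0], [0, 0, 0, 0], [0, 0, 0, 0], [0, 0, 0, 0], [0, 0, 0, 0], [0, 0, 0, 0]]], "claw": 0, "force": 25}}

```text
time: 2.9
ee_pos: [0.4194, 0.2925, 0.1068]
tcp_rot: [[0.943, 0.001, 0.332], [-0.332, 0.0, 0.943], [0.001, -1.0, 0.0]]
ft_force: [-0.5, -1.4, 6.1]
grip_width: 0.0288
```

{"name": "send_rows", "arguments": {"targets": [[[0, -1.5, 0, 0], [0, -3.5, 0, 0], [0, -5.5, 0, 0], [0, -7.5, 0, 0], [0, -9.5, 0, 0], [0, -11, 0, 0], [0, -11, 0, 0]]]}}

```text
time: 3.78
ee_pos: [0.4197, 0.2928, 0.2178]
tcp_rot: [[0.943, 0.002, 0.332], [-0.332, 0.001, 0.943], [0.002, -1.0, 0.002]]
ft_force: [-0.1, 1.0, -1.6]
grip_width: 0.0292
```

Run:
```python
from h import *
p,d=read_camera('scene'); cv2.imwrite('pics/s1.png',p[60:310,240:560][:,:,::-1].repeat(2,0).repeat(2,1)); o=readout.get_obs(); print(o['ee_pos'],o['grip_width'])
X=np.array([.621,.097])-o['ee_pos'][:2]; R=o['tcp_rot']; print(X@R[:2,0],X@R[:2,2])
```

```text
[0.419122   0.29246599 0.21662615] 0.029227053434845066
0.25535917625584365 -0.11727474123893819
```

View pics/s1.png

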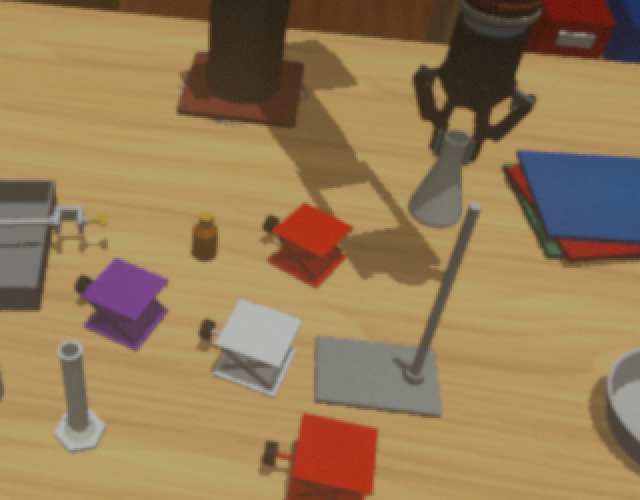

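Flask is held upright, with its body around (435,195) in the view. Next: swing away from the stem, then over the silver jack at about (258,330).

{"name": "send_rows", "arguments": {"targets": [[[0, 0, -3, 0], [0, 0, -7, 0], [1, 0, -10.5, 0], [4, 0, -11.7, 0], [8, 0, -11.7, 0], [12, 0, -11.7, 0], [16, 0, -11.7, 0], [20, 0, -11.7, 0]]]}}

```text
time: 4.82
ee_pos: [0.5692, 0.1149, 0.2147]
tcp_rot: [[0.943, -0.002, 0.333], [-0.333, -0.0, 0.943], [-0.002, -1.0, -0.001]]
ft_force: [0.7, 0.4, -1.1]
grip_width: 0.0293
```

{"name": "send_rows", "arguments": {"targets": [[[2.5, 0, 0, 0], [4.5, 0, 0, 0], [5.5, 0, 0, 0], [5.5, 1, 0, 0], [5.5, 2, 0, 0], [5.5, 2, 0, 0], [5.5, 2, 0, 0]]]}}

```text
time: 5.7
ee_pos: [0.6203, 0.0975, 0.1963]
tcp_rot: [[0.943, -0.0, 0.332], [-0.332, 0.0, 0.943], [-0.0, -1.0, -0.0]]
ft_force: [0.6, -0.3, -0.4]
grip_width: 0.0291
```

Run:
```python
from h import *
o=readout.get_obs(); print(o['ee_pos'],o['tcp_rot'].round(3).tolist())
for n in ['top','scene']:
    p,d=read_camera(n); P=cloud(n,d)
    m=(d>0)&(np.hypot(P[...,0]-.621,P[...,1]-.097)<.048)&(P[...,2]>.07)&(P[...,2]<.16)
    q=P[m]; print(n,m.sum(),q[:,2].min().round(3))
    if n=='scene': cv2.imwrite('pics/s2.png',p[150:270,310:410][:,:,::-1].repeat(4,0).repeat(4,1))
    k=(d>0)&(np.hypot(P[...,0]-.621,P[...,1]-.097)<.06)&(abs(P[...,2]-.06)<.006); print(len(P[k]), P[k].mean(0))
X=np.array([.621,.097])-o['ee_pos'][:2]; R=o['tcp_rot']; print(X@R[:2,0],X@R[:2,2])
```

```text
[0.62027263 0.09753965 0.19633144] [[0.943, -0.0, 0.332], [-0.332, 0.0, 0.943], [-0.0, -1.0, -0.0]]
top 76 0.094
202 [0.6062321  0.09013451 0.05952711]
scene 693 0.088
554 [0.63748835 0.09817839 0.0579877 ]
0.0008652817042150869 -0.00026755798687668646
```

View pics/s2.png

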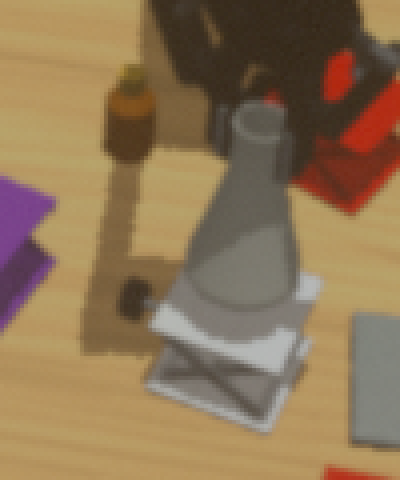

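Flask is centred above the platform, its underside about 28 mm above the plate. Lowering.

{"name": "send_rows", "arguments": {"targets": [[[0, 1, 0, 0], [0, 2, 0, 0], [0, 2.5, 0, 0], [0, 2.7, 0, 0], [0, 2.8, 0, 0], [0, 2.9, 0, 0], [0, 2.9, 0, 0]]]}}

```text
time: 6.68
ee_pos: [0.6207, 0.0973, 0.1675]
tcp_rot: [[0.943, 0.0, 0.332], [-0.332, -0.0, 0.943], [0.0, -1.0, 0.0]]
ft_force: [-0.8, -0.9, 0.3]
grip_width: 0.0293
```

{"name": "send_rows", "arguments": {"targets": [[[0, 0.1, 0, 0], [0, 0.1, 0, 0], [0, 0.2, 0, 0], [0, 0.2, 0, 0]]]}}

```text
time: 7.18
ee_pos: [0.6212, 0.0971, 0.1669]
tcp_rot: [[0.943, 0.002, 0.332], [-0.332, -0.0, 0.943], [0.002, -1.0, 0.0]]
ft_force: [-2.3, -0.7, 7.4]
grip_width: 0.0291
```

Contact (7 N up). Opening slowly, then rising.

{"name": "send_rows", "arguments": {"targets": [[[0, 0, 0, 0], [0, 0, 0, 0], [0, 0, 0, 0], [0, 0, 0, 0]]], "claw": 4.5}}

```text
time: 7.68
ee_pos: [0.6205, 0.0973, 0.165]
tcp_rot: [[0.943, -0.0, 0.332], [-0.332, 0.0, 0.943], [-0.0, -1.0, -0.0]]
ft_force: [-0.1, -0.4, 0.8]
grip_width: 0.0453
```

{"name": "send_rows", "arguments": {"targets": [[[0, 0, 0, 0], [0, 0, 0, 0], [0, 0, 0, 0], [0, -1.5, 0, 0], [0, -4, 0, 0], [0, -7, 0, 0], [0, -10, 0, 0], [0, -13, 0, 0]]], "claw": 8.5}}

```text
time: 8.68
ee_pos: [0.6207, 0.0973, 0.2978]
tcp_rot: [[0.943, 0.002, 0.332], [-0.332, 0.0, 0.943], [0.001, -1.0, 0.001]]
ft_force: [0.3, 0.3, -0.2]
grip_width: 0.0848
```

Run:
```python
from h import *
# flask from scene+wrist, stem from top
o=readout.get_obs(); print(o['time'],o['ee_pos'],o['qpos'])
p,d=read_camera('wrist'); P=wcloud(d,o); m=(d>0)&(np.hypot(P[...,0]-.621,P[...,1]-.097)<.04)&(P[...,2]>.15)&(P[...,2]<.185)
print('wrist mouth',P[m][:,2].max(),cv2.minEnclosingCircle((P[m][:,:2]*1000).astype(np.float32)))
p,d=read_camera('scene'); P=cloud('scene',d); m=(d>0)&(np.hypot(P[...,0]-.621,P[...,1]-.097)<.03)&(P[...,2]>.168)&(P[...,2]<.185); print('scene mouth',m.sum(),P[m].mean(0),P[m].max(0))
m=(d>0)&(np.hypot(P[...,0]-.609,P[...,1]-.282)<.02)&(P[...,2]>.15)&(P[...,2]<.28); q=P[m]; print('stem scene',len(q),q.mean(0),q[:,2].max())
# ring, jaw side from top: earlier image
p=np.load('top_p.npy'); d=np.load('top_d.npy'); P=cloud('top',d)
g=p.astype(int); s=g.sum(2); m=np.zeros(d.shape,bool); m[225:290,362:485]=1
m&=(P[...,2]>.046)&(P[...,2]<.075)&(g.max(2)-g.min(2)<40)&(s>240)
q=P[m]; v,u=np.nonzero(m); 
h=m&(np.arange(640)[None]>438); c,r=cv2.minEnclosingCircle(np.argwhere(h)[:,::-1].astype(np.float32)); print('hoop px',c,r); H=plane('top',*c,.0495)
rod=m&(np.arange(640)[None]>402)&(np.arange(640)[None]<438); vx,vy,x0,y0=cv2.fitLine(np.argwhere(rod)[:,::-1].astype(np.float32),2,0,.01,.01).ravel()
a=plane('top',x0-10*vx,y0-10*vy,.0505);b=plane('top',x0+10*vx,y0+10*vy,.0505); e=(b-a)/np.linalg.norm(b-a); print('rod',a,b,'dir deg',np.degrees(np.arctan2(e[1],e[0])))
print('H',H,'perp off',(H-a)[0]*-e[1]+(H-a)[1]*e[0],'balance',H-e*.110,'jaw',H-e*.19)
b=H-e*.11; X=b-o['ee_pos']; R=o['tcp_rot']; print('shift',X@R)
```

```text
8.675 [0.62074321 0.09727655 0.29777551] [ 3.00270946e-02  2.02408667e-01  1.46432272e+00 -1.16412099e-05
  1.47332897e+00 -1.20198008e+00]
wrist mouth 0.17812996257529 ((621.9017944335938, 96.00739288330078), 15.898398399353027)
scene mouth 79 [0.62382533 0.09530111 0.17168835] [0.63923403 0.1104618  0.17507947]
stem scene 311 [0.61524713 0.2830163  0.2181354 ] 0.2750610186677216
hoop px (450.5, 251.0) 26.100866317749023
rod [ 0.47927726 -0.24024037  0.0505    ] [ 0.49413637 -0.2905758   0.0505    ] dir deg -73.55330657291353
H [ 0.50748244 -0.34741105  0.0495    ] perp off -0.003291375587171814 balance [ 0.47633889 -0.24191185  0.0495    ] jaw [ 0.45368904 -0.16518517  0.0495    ]
shift [-0.02382451  0.24804233 -0.36803466]
```

Flask stands centred (mouth at (0.622, 0.096, 0.176)). The hoop blob fit was poor (r 26 px, so it included other things). I'll re-measure with the wrist camera over the ring.

{"name": "send_rows", "arguments": {"targets": [[[0, 0, -4, 6], [0, 0, -9, 13], [0, 0, -14, 20], [0, 0, -19, 27], [-0.5, 0, -24, 34], [-1, 0, -29, 41], [-1.2, 0, -34, 48], [-1.4, 3, -38.3, 54]]]}}

```text
time: 9.78
ee_pos: [0.4805, -0.2618, 0.2677]
tcp_rot: [[0.281, 0.005, 0.96], [-0.96, -0.004, 0.281], [0.005, -1.0, 0.004]]
ft_force: [1.3, -0.7, 0.4]
grip_width: 0.0852
```

{"name": "send_rows", "arguments": {"targets": [[[0, 0, 0, 0], [0, 3, 0, 0], [0, 6, 0, 0], [0, 6, 0, 0], [0, 6, 0, 0]]]}}

```text
time: 10.4
ee_pos: [0.481, -0.2591, 0.2068]
tcp_rot: [[0.287, 0.001, 0.958], [-0.958, -0.001, 0.287], [0.001, -1.0, 0.001]]
ft_force: [0.4, 0.4, 0.8]
grip_width: 0.0848
```

Run:
```python
from h import *
o=readout.get_obs(); p,d=read_camera('wrist'); print(o['time'],o['ee_pos'],o['tcp_rot'].round(3).tolist())
np.savez('w2.npz',p=p,d=d,e=o['ee_pos'],R=o['tcp_rot']); P=wcloud(d,o)
m=(d>0)&(P[...,2]>.046)&(P[...,2]<.07)&(abs(P[...,0]-.48)<.12)&(abs(P[...,1]+.26)<.2)
q=P[m]; print(m.sum(),q.min(0),q.max(0))
im=p.copy(); im[m]=(im[m]*.5+[0,127,0]).astype(np.uint8)
cv2.imwrite('pics/w2.png',cv2.resize(im,(800,500))[:,:,::-1])
```

```text
10.4 [ 0.48095234 -0.259135    0.2067623 ] [[0.287, 0.001, 0.958], [-0.958, -0.001, 0.287], [0.001, -1.0, 0.001]]
8280 [ 0.37639395 -0.40596264  0.04600149] [ 0.59999358 -0.06001416  0.0633839 ]
```

View pics/w2.png

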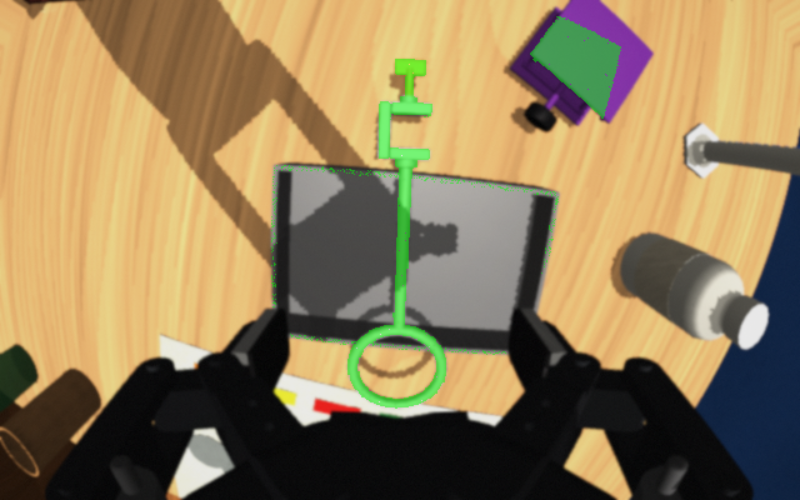

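The ring is cleanly masked: hoop at (397,366), rod x≈403, jaw at (405,130), thumbscrew at (410,65). The cylinder (725,150) and bottle (690,290) are well clear. Fitting the hoop circle and rod.

Run:
```python
from h import *
z=np.load('w2.npz'); o={'ee_pos':z['e'],'tcp_rot':z['R']}; d=z['d']; P=wcloud(d,o)
m=(d>0)&(P[...,2]>.046)&(P[...,2]<.07)
U,V=np.meshgrid(np.arange(640)*1.25,np.arange(400)*1.25)
f=lambda a,b,c,e: P[m&(U>a)&(U<b)&(V>c)&(V<e)]
h=f(335,460,320,412); t=f(385,425,185,310); j=f(370,445,92,165)
vx,vy,x0,y0=cv2.fitLine((t[:,:2]*1000).astype(np.float32),2,0,.01,.01).ravel(); e=np.array([vx,vy])*(-np.sign(vy)); n=np.array([-e[1],e[0]]); a=np.array([x0,y0])/1000
print('dir',np.degrees(np.arctan2(e[1],e[0])),a,'rod top z',np.percentile(t[:,2],90))
hh=(h[:,:2]-a); k=abs(hh@n)<1; s=hh@e; w=hh@n
print('hoop s',s.min(),s.max(),'n',w.min(),w.max(),'z',h[:,2].max())
A=np.c_[2*h[:,:2],np.ones(len(h))]; c=np.linalg.lstsq(A,(h[:,:2]**2).sum(1),rcond=None)[0]; print('hoop c',c[:2],np.sqrt(c[2]+c[:2]@c[:2]))
jj=j[:,:2]-a; print('jaw s',np.percentile(jj@e,[1,99]),'n',np.percentile(jj@n,[1,99]))
H=a+((c[:2]-a)@e)*e; print('bal from hoop',H-.11*e,'jaw s centre->bal', a+((jj@e).min()+.02+.08)*e)
b=H-.11*e; R=o['tcp_rot']; D=np.array([*b,.0495+.003])-o['ee_pos']; print('shift xyz tool cm',D@R*100,'spin',-(np.degrees(np.arctan2(e[1],e[0]))-np.degrees(np.arctan2(R[1,0],R[0,0]))))
g=np.array([.6215,.0965])-[.609,.2815]; print('target dir',np.degrees(np.arctan2(g[1],g[0])),np.hypot(*g))
```

```text
dir -75.64509 [ 0.48500842 -0.2624596 ] rod top z 0.05474136802262567
hoop s 0.059937856500132655 0.14769280845339472 n -0.05070872121274116 0.05145875843147713 z 0.0564339607097436
hoop c [ 0.51072348 -0.36366432] 0.037164068469165035
jaw s [-0.10973654 -0.06004207] n [-0.01960483  0.01550851]
bal from hoop [ 0.48362509 -0.25705423] jaw s centre->bal [ 0.48226513 -0.25174019]
shift xyz tool cm [-0.14132833 15.42639834  0.29926941] spin 2.302169125777013
target dir -86.13453883014823 0.18542181640788657
```

{"name": "send_rows", "arguments": {"targets": [[[-0.1, 0, 0.3, 2.3], [-0.1, 4, 0.3, 2.3], [-0.1, 8, 0.3, 2.3], [-0.1, 11, 0.3, 2.3], [-0.1, 13, 0.3, 2.3], [-0.1, 14.5, 0.3, 2.3], [-0.1, 15.3, 0.3, 2.3], [-0.1, 15.3, 0.3, 2.3]]]}}

```text
time: 11.45
ee_pos: [0.4829, -0.2576, 0.0525]
tcp_rot: [[0.247, 0.0, 0.969], [-0.969, -0.0, 0.247], [0.0, -1.0, 0.0]]
ft_force: [-0.0, 0.0, 0.2]
grip_width: 0.0849
```

{"name": "send_rows", "arguments": {"targets": [[[0, 0, 0, 0], [0, 0, 0, 0], [0, 0, 0, 0], [0, 0, 0, 0], [0, 0, 0, 0], [0, 0, 0, 0], [0, 0, 0, 0], [0, 0, 0, 0]]], "claw": 0, "force": 60}}

```text
time: 12.45
ee_pos: [0.4828, -0.2576, 0.0525]
tcp_rot: [[0.247, 0.0, 0.969], [-0.969, -0.0, 0.247], [0.0, -1.0, 0.0]]
ft_force: [-1.8, 0.4, 4.9]
grip_width: 0.0069
```

{"name": "send_rows", "arguments": {"targets": [[[0, 0, 0, 0], [0, -0.5, 0, 0], [0, -1.5, 0, 0], [0, -3, 0, 0], [0, -5, 0, 0], [0, -6, 0, 0], [0, -6, 0, 0], [0, -6, 0, 0]]]}}

```text
time: 13.45
ee_pos: [0.4823, -0.2572, 0.1117]
tcp_rot: [[0.247, -0.001, 0.969], [-0.969, 0.001, 0.247], [-0.001, -1.0, -0.001]]
ft_force: [0.4, 0.8, -4.6]
grip_width: 0.0066
```

{"name": "send_rows", "arguments": {"targets": [[[0, -2, 0, 0], [0, -5, 0, 0], [0, -8, 0, 0], [0, -11, 0, 0], [0, -13, 0, 0], [0, -14, 0, 0], [0, -14, 0, 0], [0, -14, 0, 0]]]}}

```text
time: 14.45
ee_pos: [0.4821, -0.2571, 0.2507]
tcp_rot: [[0.247, -0.002, 0.969], [-0.969, 0.001, 0.247], [-0.002, -1.0, -0.002]]
ft_force: [0.0, -0.1, -3.8]
grip_width: 0.0069
```

```bash
cat > ring.py <<'E'
from h import *
def ring(o,d,name,P):
    # points in tool axes relative to grasp point
    R=o['tcp_rot']; g=o['ee_pos']+.003*R[:,1]; L=(P-g)@R
    b=(d>0)&(abs(L[...,1])<.035)&(abs(L[...,2])<.06)
    rod=b&(abs(L[...,2])<.015)&(((L[...,0]>.02)&(L[...,0]<.06))|((L[...,0]<-.02)&(L[...,0]>-.052)))
    hoop=b&(L[...,0]>.06)&(L[...,0]<.17); jaw=b&(L[...,0]<-.055)&(L[...,0]>-.15)&(abs(L[...,2])<.03)
    for n,m in [('rod',rod),('hoop',hoop),('jaw',jaw)]:
        q=L[m]; print(name,n,len(q),'' if len(q)<5 else np.round(np.c_[np.percentile(q,[2,50,98],axis=0)]*1000,1).tolist())
    return L,rod,hoop,jaw
E
python3 - <<'E'
from ring import *
o=readout.get_obs(); print(o['time'],o['ee_pos'],o['tcp_rot'].round(3).tolist(),o['torque'])
for n in ['top','scene','wrist']:
    p,d=read_camera(n); P=wcloud(d,o) if n=='wrist' else cloud(n,d); ring(o,d,n,P)
    if n=='wrist': a=p
    if n=='scene': s=p
cv2.imwrite('pics/r1.png',np.vstack([s[40:240,100:420],a[::2,::2]])[:,:,::-1].repeat(1,0))
E
```

```text
14.45 [ 0.48210673 -0.25707297  0.25072904] [[0.247, -0.002, 0.969], [-0.969, 0.001, 0.247], [-0.002, -1.0, -0.002]] [-0.02528198 -0.00887204  0.02449777]
top rod 6 [[-51.9, -3.6, 1.4], [-49.7, -2.9, 3.7], [-46.5, -1.9, 5.3]]
top hoop 4 
top jaw 298 [[-129.8, -13.5, -18.1], [-94.0, -6.6, -0.2], [-56.7, 8.3, 15.7]]
scene rod 121 [[-50.2, -3.2, 0.0], [24.1, 0.1, 4.7], [58.6, 5.9, 8.3]]
scene hoop 324 [[63.5, -3.5, -35.1], [109.0, -0.5, 6.4], [149.3, 4.7, 43.4]]
scene jaw 277 [[-127.2, -9.5, -16.7], [-83.9, -0.9, -0.2], [-57.8, 12.1, 18.8]]
wrist rod 2072 [[-51.1, -5.5, -4.1], [-32.7, -3.9, 0.3], [31.9, -1.1, 4.4]]
wrist hoop 0 
wrist jaw 7216 [[-111.2, -12.3, -19.1], [-84.4, -10.7, -4.3], [-56.4, 5.6, 14.7]]
```

View pics/r1.png

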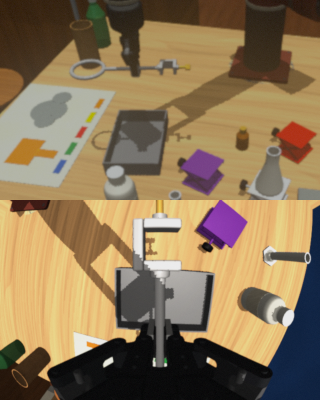

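The ring hangs level: rod z offset about 0, jaw at −83 mm, hoop at +107 mm along the tool, so the grip is 3 mm from balance. Moving to the robot side of the stem.

{"name": "send_rows", "arguments": {"targets": [[[-1.5, 0, 0.5, 0], [-5, 0, 1.8, 1], [-9, 0, 3.2, 3], [-13, 0, 4.6, 5], [-17, 0, 6, 7], [-21, 0, 7.5, 8], [-25, 0, 9, 9.5], [-29, 0, 10.4, 10.6]]]}}

```text
time: 15.6
ee_pos: [0.5114, 0.0516, 0.2523]
tcp_rot: [[0.064, 0.0, 0.998], [-0.998, 0.0, 0.064], [-0.0, -1.0, 0.0]]
ft_force: [0.3, -0.4, -5.1]
grip_width: 0.0066
```

Run:
```python
from h import *
o=readout.get_obs(); R=o['tcp_rot']; D=np.array([.525,.201,.25])-o['ee_pos']; print(o['ee_pos'],D@R*100,np.degrees(np.arctan2(R[1,0],R[0,0])))
```

```text
[0.51140542 0.05156499 0.25227264] [-14.82549438   0.23306476   2.31482203] -86.32364963341678
```

{"name": "send_rows", "arguments": {"targets": [[[-3, 0, 0.5, 0], [-6, 0, 1, 0], [-9, 0, 1.5, 0], [-12, 0, 2, 0], [-14, 0, 2.3, 0], [-14.8, 0, 2.3, 0], [-14.8, 2, 2.3, 0], [-14.8, 2, 2.3, 0]]]}}

```text
time: 16.6
ee_pos: [0.5236, 0.1972, 0.2291]
tcp_rot: [[0.064, -0.005, 0.998], [-0.998, -0.002, 0.064], [0.001, -1.0, -0.005]]
ft_force: [-0.3, -0.4, -4.1]
grip_width: 0.0065
```

```bash
cat > chk.py <<'E'
from ring import *
def check(tag):
    o=readout.get_obs(); R=o['tcp_rot']; g=o['ee_pos']+.003*R[:,1]; print(o['time'],o['ee_pos'].round(4),'ft',o['ft_force'].round(1))
    for n in ['scene','top','wrist']:
        p,d=read_camera(n); P=wcloud(d,o) if n=='wrist' else cloud(n,d); L,*_=ring(o,d,n,P)
        st=(d>0)&(np.hypot(P[...,0]-.609,P[...,1]-.282)<.018)&(P[...,2]>.23)&(P[...,2]<.285)
        if st.sum()>5: print(n,'stem world med',np.median(P[st],0).round(4),'in tool',np.round(np.percentile(L[st],[3,50,97],axis=0)*1000,1).tolist())
        mo=(d>0)&(np.hypot(P[...,0]-.622,P[...,1]-.096)<.022)&(P[...,2]>.150)&(P[...,2]<.182)
        if mo.sum()>9: print(n,'mouth',mo.sum(),np.round(np.percentile(L[mo],[3,97],axis=0)*1000,1).tolist())
        cv2.imwrite(f'pics/{tag}_{n}.png',p[:,:,::-1])
        np.savez(f'{tag}_{n}.npz',p=p,d=d,e=o['ee_pos'],R=R)
E
python3 -c "
from chk import *
check('k1')"
```

```text
16.6 [0.5236 0.1972 0.2291] ft [-0.3 -0.4 -4.1]
scene rod 142 [[-51.4, -3.3, -1.0], [23.0, -0.1, 4.9], [57.9, 5.3, 8.9]]
scene hoop 378 [[64.3, -3.7, -33.2], [109.1, -0.7, 6.4], [151.2, 4.7, 43.4]]
scene jaw 347 [[-127.9, -9.8, -15.7], [-87.8, -1.1, 1.6], [-56.6, 11.3, 19.2]]
scene stem world med [0.6156 0.2826 0.256 ] in tool [[-85.8, -48.2, 90.4], [-79.4, -30.5, 97.2], [-75.3, -7.2, 99.9]]
scene mouth 215 [[94.5, 51.3, 79.9], [121.3, 74.0, 109.2]]
top rod 74 [[21.6, -7.2, -2.1], [40.6, -3.7, 1.9], [59.2, -1.0, 6.5]]
top hoop 448 [[65.8, -7.7, -37.4], [109.1, -3.7, 1.1], [151.2, 0.6, 40.8]]
top jaw 255 [[-129.7, -14.2, -17.6], [-91.6, -6.0, -5.2], [-58.1, 8.7, 12.0]]
top mouth 100 [[92.6, 48.2, 78.8], [121.4, 73.9, 107.4]]
wrist rod 2079 [[-51.2, -5.5, -4.1], [-32.8, -3.9, 0.4], [31.8, -1.0, 4.5]]
wrist hoop 0 
wrist jaw 7225 [[-111.2, -12.3, -19.0], [-84.4, -10.7, -4.2], [-56.4, 5.4, 14.8]]
wrist stem world med [0.6037 0.2835 0.2606] in tool [[-86.7, -48.1, 83.3], [-81.0, -35.1, 85.3], [-76.2, -7.0, 93.0]]
wrist mouth 109 [[91.4, 61.7, 82.7], [94.1, 75.1, 91.9]]
```

View pics/k1_wrist.png

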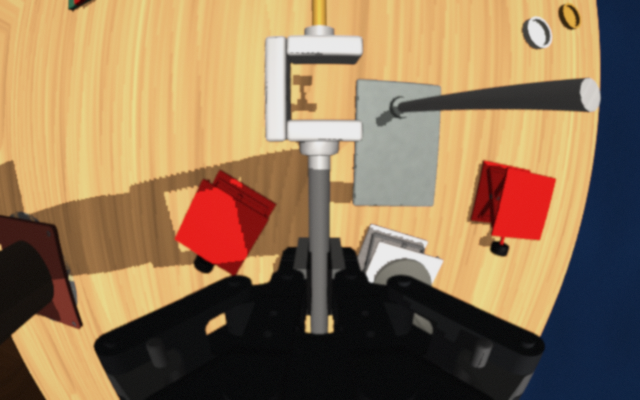

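The jaw, open to the right, is at (320,90), in line with the stem whose top is at (590,95). The hoop is lined up with the flask to about 1–2 mm along the rod. Next: go 1.8 cm down, then slide 9.1 cm in.

{"name": "send_rows", "arguments": {"targets": [[[0.1, 1, 0, 0], [0.1, 1.8, 0.5, 0], [0.1, 1.8, 1.5, 0], [0.1, 1.8, 2.5, 0], [0.1, 1.8, 3.5, 0], [0.1, 1.8, 4.5, 0], [0.1, 1.8, 5, 0], [0.1, 1.8, 5, 0]]]}}

```text
time: 17.75
ee_pos: [0.5756, 0.2006, 0.2142]
tcp_rot: [[0.064, -0.0, 0.998], [-0.998, -0.0, 0.064], [0.0, -1.0, -0.0]]
ft_force: [0.3, 0.0, -3.3]
grip_width: 0.0069
```

```bash
python3 -c "
from chk import *
check('k2')"
```

```text
17.75 [0.5756 0.2006 0.2142] ft [ 0.3  0.  -3.3]
scene rod 150 [[-51.7, -3.1, -1.1], [22.8, -0.3, 5.1], [58.3, 5.5, 8.5]]
scene hoop 407 [[63.0, -3.2, -33.6], [109.9, -0.6, 6.2], [151.5, 4.9, 43.5]]
scene jaw 298 [[-127.9, -10.0, -17.2], [-78.2, -0.9, -3.7], [-57.0, 11.8, 18.5]]
scene stem world med [0.6154 0.2832 0.2564] in tool [[-85.7, -62.7, 38.3], [-79.7, -45.2, 45.0], [-75.3, -20.4, 48.0]]
scene mouth 214 [[94.8, 36.5, 27.6], [121.6, 59.7, 56.7]]
top rod 72 [[20.7, -6.0, -3.1], [39.9, -2.8, 0.6], [59.4, 1.0, 5.4]]
top hoop 425 [[65.8, -7.2, -38.1], [109.0, -2.6, 0.9], [151.6, 2.3, 40.7]]
top jaw 274 [[-129.0, -12.8, -18.7], [-90.0, -5.9, -5.5], [-57.6, 7.5, 13.7]]
top mouth 59 [[94.5, 34.8, 26.1], [121.8, 59.7, 55.4]]
wrist rod 2077 [[-51.2, -5.5, -4.1], [-32.8, -3.9, 0.4], [32.0, -1.0, 4.5]]
wrist hoop 0 
wrist jaw 7227 [[-111.3, -12.3, -19.0], [-84.4, -10.6, -4.2], [-56.4, 5.6, 14.8]]
wrist stem world med [0.6062 0.2832 0.2704] in tool [[-86.4, -65.2, 33.6], [-80.5, -59.2, 35.9], [-76.1, -23.0, 43.6]]
```

{"name": "send_rows", "arguments": {"targets": [[[0, 0.3, 0.7, 0], [0, 0.4, 1.5, 0], [0, 0.4, 2.3, 0], [0, 0.4, 3.1, 0], [0, 0.4, 3.7, 0], [0, 0.4, 4, 0], [0, 0.4, 4, 0], [0, 0.4, 4, 0]]]}}

```text
time: 18.9
ee_pos: [0.615, 0.2032, 0.2103]
tcp_rot: [[0.064, -0.0, 0.998], [-0.998, -0.0, 0.064], [0.0, -1.0, -0.0]]
ft_force: [-0.4, 0.2, -4.0]
grip_width: 0.0067
```

Run:
```python
from chk import *
check('k3')
a=cv2.imread('pics/k3_wrist.png')[0:200,190:440]; b=cv2.imread('pics/k3_scene.png')[100:250,300:500]
cv2.imwrite('pics/k3c.png',np.hstack([cv2.resize(a,(500,400)),cv2.resize(b,(300,400)[::1]) if 0 else cv2.resize(b,(533,400))])[:, :800] if 0 else np.vstack([cv2.resize(a,(375,300)),cv2.resize(b,(375,281))]))
```

```text
18.9 [0.615  0.2032 0.2103] ft [-0.4  0.2 -4. ]
scene rod 160 [[-51.6, -3.9, -0.6], [23.3, -0.4, 5.2], [58.2, 4.7, 8.0]]
scene hoop 462 [[64.7, -3.6, -34.3], [109.0, -0.8, 6.0], [151.4, 33.8, 43.3]]
scene jaw 501 [[-127.1, -30.7, -14.9], [-79.9, -1.8, 5.6], [-57.0, 28.8, 18.4]]
scene stem world med [0.6154 0.2828 0.2553] in tool [[-85.5, -66.1, -2.6], [-79.4, -48.1, 5.6], [-75.2, -23.9, 8.6]]
scene mouth 154 [[95.0, 32.9, -12.1], [121.4, 56.5, 17.1]]
top rod 72 [[-51.1, -6.0, -2.9], [38.5, -2.8, 0.7], [58.6, 0.5, 5.5]]
top hoop 453 [[65.3, -6.5, -38.2], [109.0, -2.5, 0.4], [151.4, 33.8, 39.5]]
top jaw 310 [[-129.9, -28.9, -18.5], [-81.8, -5.8, -4.4], [-57.1, 10.8, 10.3]]
top stem world med [0.6086 0.2811 0.2628] in tool [[-84.9, -68.3, -4.6], [-78.1, -55.5, -1.2], [-75.1, -23.0, 5.7]]
top mouth 100 [[92.9, 30.3, -13.4], [121.9, 54.9, 14.8]]
wrist rod 2078 [[-51.2, -5.4, -4.1], [-32.8, -3.9, 0.4], [31.9, -0.9, 4.5]]
wrist hoop 0 
wrist jaw 5379 [[-112.2, -24.2, -19.1], [-71.2, -10.7, -8.7], [-56.0, 7.9, 15.1]]
wrist stem world med [0.6098 0.281  0.2745] in tool [[-83.3, -68.7, -5.3], [-78.0, -67.2, -0.2], [-75.9, -30.8, 4.7]]
```

View pics/k3c.png

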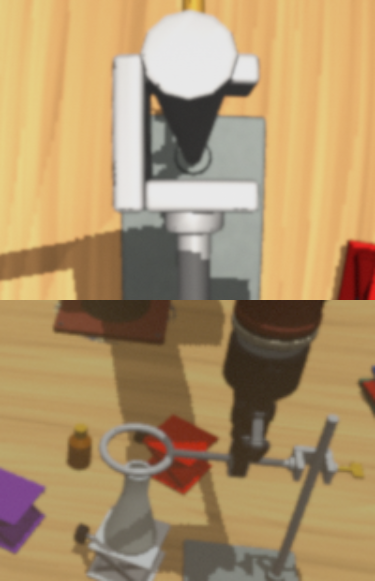

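The stem stands inside the jaw slot and the hoop is about 31 mm over the flask mouth. The stem is about 3 mm towards the hoop side of the slot, so I'll shift 2 mm to centre it.

{"name": "send_rows", "arguments": {"targets": [[[0.1, 0, 0, 0], [0.2, 0, 0, 0], [0.2, 0, 0, 0], [0.2, 0, 0, 0], [0.2, 0, 0, 0], [0.2, 0, 0, 0], [0.2, 0, 0, 0], [0.2, 0, 0, 0]]]}}

```text
time: 20.05
ee_pos: [0.6154, 0.2012, 0.2103]
tcp_rot: [[0.064, 0.0, 0.998], [-0.998, -0.0, 0.064], [0.0, -1.0, 0.0]]
ft_force: [-0.5, 0.5, -3.7]
grip_width: 0.0067
```

Run:
```python
from chk import *
check('k4')
z=np.load('k1_wrist.npz'); o={'ee_pos':z['e'],'tcp_rot':z['R']}; d=z['d']; L=(wcloud(d,o)-z['e']-.003*z['R'][:,1])@z['R']
m=(d>0)&(abs(L[...,1]+.011)<.002)&(L[...,2]>0)&(L[...,2]<.014)&(L[...,0]<-.05)
x=np.sort(L[m][:,0]); g=np.diff(x); i=g.argmax(); print('jaw arms x',x[0],x[i],x[i+1],x[-1],'slot mid',(x[i]+x[i+1])/2)
```

```text
20.05 [0.6154 0.2012 0.2103] ft [-0.5  0.5 -3.7]
scene rod 157 [[-51.5, -3.9, -0.3], [23.7, -0.3, 4.6], [58.3, 5.3, 8.1]]
scene hoop 455 [[65.7, -3.6, -34.0], [109.2, -0.8, 6.3], [151.6, 34.0, 42.7]]
scene jaw 501 [[-127.6, -30.1, -15.2], [-81.3, -1.5, 5.3], [-57.2, 30.7, 18.7]]
scene stem world med [0.6154 0.283  0.2554] in tool [[-87.7, -66.3, -1.8], [-81.6, -48.1, 5.3], [-77.3, -25.1, 8.1]]
scene mouth 153 [[93.0, 33.1, -12.9], [119.3, 55.9, 17.3]]
top rod 72 [[-51.1, -6.1, -2.8], [38.5, -2.4, 0.4], [59.0, 1.9, 5.4]]
top hoop 450 [[65.5, -6.6, -37.8], [107.2, -2.6, 1.4], [151.5, 33.5, 40.9]]
top jaw 307 [[-129.4, -26.3, -18.5], [-82.1, -5.9, -4.5], [-57.3, 15.1, 11.6]]
top stem world med [0.6084 0.2816 0.263 ] in tool [[-86.7, -69.1, -5.1], [-80.7, -55.7, -1.8], [-76.8, -24.1, 5.3]]
top mouth 96 [[91.3, 30.1, -13.7], [119.5, 55.5, 14.8]]
wrist rod 2078 [[-51.2, -5.5, -4.1], [-32.7, -3.9, 0.4], [31.9, -1.0, 4.5]]
wrist hoop 0 
wrist jaw 5544 [[-96.5, -26.5, -19.1], [-72.4, -10.8, -8.6], [-56.1, 8.8, 15.0]]
wrist stem world med [0.6099 0.2802 0.2719] in tool [[-84.0, -68.3, -5.4], [-79.1, -64.6, -0.4], [-77.9, -28.5, 4.4]]
jaw arms x -0.09815195263442254 -0.08968138896227353 -0.06600027013839754 -0.05729900714544404 slot mid -0.07784082955033553
```

The jaw arms seen by the wrist camera in the earlier frame put the slot middle at −78 mm. That disagrees with my −82 estimate, so I'll compare stem and jaw within one camera at a time.

Run:
```python
from h import *
for tag in ['k1','k2']:
  for n in ['wrist','top','scene']:
    z=np.load(f'{tag}_{n}.npz'); o={'ee_pos':z['e'],'tcp_rot':z['R']}; d=z['d']; P=wcloud(d,o) if n=='wrist' else cloud(n,d); L=(P-z['e']-.003*z['R'][:,1])@z['R']
    m=(d>0)&(abs(L[...,1]+.010)<.004)&(L[...,2]>.001)&(L[...,2]<.014)&(L[...,0]<-.05)&(L[...,0]>-.115)
    x=np.sort(L[m][:,0])*1000; g=np.diff(x); i=g.argmax(); print(tag,n,len(x),'arms',x[0].round(1),x[i].round(1),x[i+1].round(1),x[-1].round(1))
    st=(d>0)&(np.hypot(P[...,0]-.609,P[...,1]-.282)<.02)
    for lo,hi in [(.06,.12),(.12,.18),(.2,.24),(.24,.27),(.27,.285)]:
        q=L[st&(P[...,2]>lo)&(P[...,2]<hi)]*1000
        if len(q)>9: print('   stem',lo,len(q),'x',np.percentile(q[:,0],[1,99]).round(1),'mid',np.percentile(q[:,0],[1,99]).mean().round(1))
    h=L[(d>0)&(abs(L[...,1])<.012)&(L[...,0]>.075)&(L[...,0]<.16)&(abs(L[...,2])<.06)][:,[0,2]]
    if len(h)>50:
        c=np.linalg.lstsq(np.c_[2*h,np.ones(len(h))],(h**2).sum(1),rcond=None)[0]; print('   hoop',c[:2]*1000,np.sqrt(c[2]+c[:2]@c[:2]))
z=np.load('k4_wrist.npz'); o={'ee_pos':z['e'],'tcp_rot':z['R']}; p=z['p']
cv2.imwrite('pics/k4c.png',cv2.resize(p[0:150,240:400],(800,750))[:600,:,::-1])
```

```text
k1 wrist 1749 arms -103.2 -89.7 -66.0 -52.5
   stem 0.06 281 x [-87.1 -75.9] mid -81.5
   stem 0.12 579 x [-86.9 -75.9] mid -81.4
   stem 0.2 1080 x [-87.2 -76. ] mid -81.6
   stem 0.24 1492 x [-86.9 -75.9] mid -81.4
   stem 0.27 707 x [-87.1 -76.2] mid -81.6
k1 top 26 arms -102.4 -102.4 -99.5 -89.2
   hoop [112.5853001   1.8951222] 0.03724920441863179
k1 scene 30 arms -96.8 -89.4 -64.5 -56.1
   stem 0.06 102 x [-86.9 -75.5] mid -81.2
   stem 0.12 124 x [-86.6 -75.1] mid -80.8
   stem 0.2 97 x [-86.1 -75.1] mid -80.6
   stem 0.24 79 x [-85.8 -75.2] mid -80.5
   stem 0.27 28 x [-86.1 -75.2] mid -80.7
   hoop [112.79026998   4.91594395] 0.03727325524885365
k2 wrist 1748 arms -103.0 -89.8 -66.0 -52.5
   stem 0.06 154 x [-86.9 -76.1] mid -81.5
   stem 0.12 372 x [-86.7 -75.7] mid -81.2
   stem 0.2 933 x [-86.8 -75.8] mid -81.3
   stem 0.24 1818 x [-86.8 -75.9] mid -81.3
   stem 0.27 2211 x [-87.1 -76.1] mid -81.6
k2 top 26 arms -106.9 -88.8 -65.9 -65.0
   hoop [112.69339054   0.86307503] 0.03720391775181495
k2 scene 17 arms -64.3 -61.2 -59.7 -56.5
   stem 0.06 107 x [-85.7 -74.8] mid -80.3
   stem 0.12 120 x [-86.4 -74.8] mid -80.6
   stem 0.2 98 x [-86.5 -74.7] mid -80.6
   stem 0.24 78 x [-85.8 -74.8] mid -80.3
   stem 0.27 28 x [-86.6 -75.7] mid -81.1
   hoop [112.93157805   4.80590379] 0.03729218882018574
```

View pics/k4c.png

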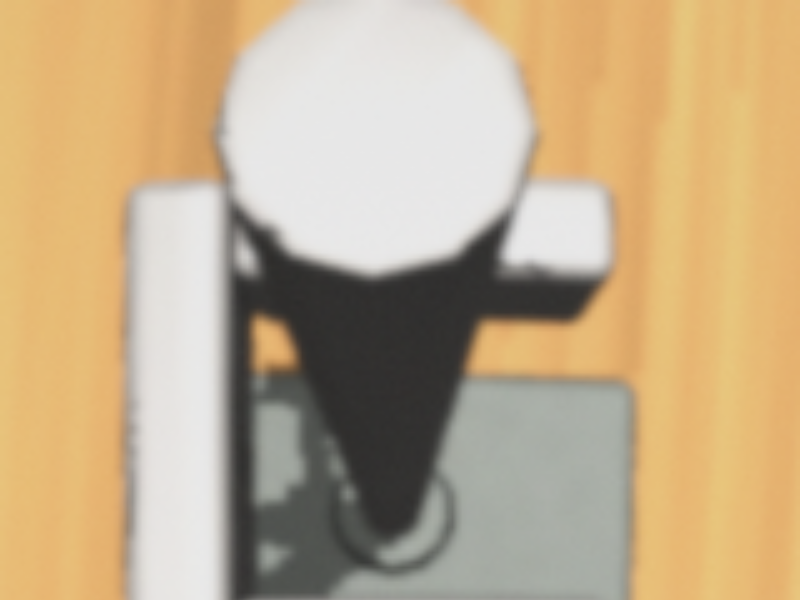

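All three cameras agree: jaw centre −77.5 mm, hoop +112.7 mm (190 mm apart, as specified), stem at −83 mm and flask at −106 mm. The last 2 mm shift went the wrong way, so I'll move −6 mm along tool x. That should leave stem and hoop within 1 mm of centre.

{"name": "send_rows", "arguments": {"targets": [[[-0.2, 0, 0, 0], [-0.4, 0, 0, 0], [-0.6, 0, 0, 0], [-0.6, 0, 0, 0], [-0.6, 0, 0, 0], [-0.6, 0, 0, 0], [-0.6, 0, 0, 0], [-0.6, 0, 0, 0]]]}}

```text
time: 21.2
ee_pos: [0.615, 0.2071, 0.2103]
tcp_rot: [[0.064, -0.0, 0.998], [-0.998, -0.0, 0.064], [0.0, -1.0, -0.0]]
ft_force: [0.0, 0.8, -4.3]
grip_width: 0.0067
```

Run:
```python
from h import *
o=readout.get_obs(); R=o['tcp_rot']; g=o['ee_pos']+.003*R[:,1]; print(o['time'],o['ee_pos'].round(4),o['ft_force'].round(1),o['torque'].round(2))
for n in ['top','scene']:
    p,d=read_camera(n); P=cloud(n,d); L=(P-g)@R
    h=L[(d>0)&(abs(L[...,1])<.012)&(L[...,0]>.075)&(L[...,0]<.16)&(abs(L[...,2])<.06)][:,[0,2]]
    c=np.linalg.lstsq(np.c_[2*h,np.ones(len(h))],(h**2).sum(1),rcond=None)[0]
    s=L[(d>0)&(np.hypot(P[...,0]-.609,P[...,1]-.282)<.02)&(P[...,2]>.245)]*1000; m=(d>0)&(np.hypot(P[...,0]-.622,P[...,1]-.096)<.022)&(P[...,2]>.165)&(P[...,2]<.182); q=L[m]*1000
    k=(np.percentile(q,[2,98],axis=0)).mean(0)
    print(n,'hoop',c[:2]*1000,'stem',np.percentile(s,[2,98],axis=0).round(1).tolist(),'mouth',k.round(1),'mouth top z',P[m][:,2].max())
    z=L[(d>0)&(abs(L[...,2])<.015)&(L[...,0]>.03)&(L[...,0]<.06)&(abs(L[...,1])<.02)]; print('  rod L y', np.median(z[:,1])*1000)
```

```text
21.2 [0.615  0.2071 0.2103] [ 0.   0.8 -4.3] [-0.02 -0.    0.  ]
top hoop [112.62834552   0.97293219] stem [[-81.5, -361.4, -5.7], [-56.1, -41.6, 8.5]] mouth [110.9  34.8   0.9] mouth top z 0.17976554371859887
  rod L y -2.512025508914317
scene hoop [113.09439525   4.62412553] stem [[-82.0, -357.4, -2.4], [-57.6, -38.5, 9.1]] mouth [112.1  37.    2.2] mouth top z 0.17543078762623734
  rod L y -0.5415928994735316
```

```bash
python3 -c "
from station import close_job; print(close_job())"
```

```text
the job is handed in; nothing more can be done
None
```

The flask is standing on the silver jack, and the arm is holding the support ring in place around the stem. I handed the job in at about 21 s; no verdict was reported.

**Flask:** I gripped it by the neck, set it on the platform and let go. Its axis measures about 1–2 mm from the platform centre, and its mouth is about 0.176 m above the table.

**Ring:** it is gripped about 2–3 mm from its balance point and hung level in the camera checks. The last measurements were:

| Check | Measured |
|---|---|
| Stem from jaw centre, along the rod | about 1 mm |
| Stem from jaw centre, across the slot | about 1–2 mm, so about 6 mm clear of the steel |
| Hoop centre from flask axis | about 2–3 mm |
| Hoop height above flask mouth | about 31 mm |
| Wrist force | the ring's weight only, no sign of contact |

**Checks that disagreed:**
- **Jaw position:** my first estimates were 4–5 mm off. A "centring" shift of 2 mm therefore went the wrong way and left well under 1 mm beside the stem. The force reading showed no touch, and fitting the jaw and hoop in each camera corrected it.
- **Final stem position:** in the last check the stem mask also picked up part of the gripper. The along-rod stem figure therefore comes from earlier frames plus the commanded shifts.
- **Rod grip:** the fingers read 6.7 mm on the 9 mm rod throughout. I took this as pad squeeze, and the ring did not slip.

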